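Zero the tare dial of the carat balance

TASK

The stone dish is already standing on the pan of the carat balance. Tare the balance: turn the bar-shaped knob on its white dial until the knob's pointer reads zero, the one broad mark of the scale, then let go. Leave the dish on the pan, and leave the round knob of the little lamp dimmer as it is.

Things in the scene. Friction and masses are not known exactly. Their poses are not given: they have to be found in the camera images.
- tare_knob (a joint): Tare knob: angle of its pointer from the zero mark (broad black mark, 8x16 mm, on the far rim of the white dial, ticks every 10 degrees), rad, clockwise from above positive. Starts at 0.6 to 1.4; range -1.6 to 1.6, friction 0.05 N m, no stop at zero, stays where left. It sits at the right end of the balance: fixed grey housing 120x250 mm, 30 mm high, long side across the view.
- tare_grip (a point): On the tare knob's vertical turning axis, at the height to grip: 12 mm below its top, 70 mm above the table. The knob is an upright black bar, 42 long, 14 thick, on a round collar 40 across whose top is 28 mm below here; dial face 37 mm below. x axis: along the bar to its pointer end (white line on top, slim black pointer low over the dial); y: across the thickness; z up. Turns with the knob.
- lamp_knob (a joint): Knob of the lamp dimmer, rad, clockwise positive, about 0 at the start: plain round black knob, 32 mm across and 18 mm tall, without pointer or scale, on a fixed grey box 85x75x28 mm that stands to the left or right of the balance. To stay as it is.
- dish_centre (a point): Centre, half-way up, of the loose steel sorting dish with a few stones in it (101 mm across, 21 mm tall), standing on the pan at the left end of the balance, about 132 mm from the tare knob's axis; its rim is 67 mm above the table. To stay on the pan.

How it is judged:
By the outcome, as a careful person would: the job done as asked, in the order asked, and still so for the second after the job is handed in, with the robot touching nothing.
It also fails if it takes over 32 s, if anything falls off the work surface, if the arm or the gripper's body presses on something with over 40 N, if the wrist force passes 120 N, or if a joint passes its speed limit or range.

ROBOT

A 6-joint arm with a two-finger parallel gripper is mounted at the origin on the work surface; the furniture and walls round the work are solid. World frame = base frame: x ahead of the robot, y to its left, z up, the work surface at z = 0. Lengths are in m, angles in rad, forces in N, time in s.
With the tool pointing down it reaches from about 0.35 to 0.925 m from the base axis. Payload 6.4 kg.
Tool frame: the origin (TCP) lies where the fingers leave the gripper's body, on its centre line; the fingertips stand 97 mm ahead of it and the grasp point (between the pads) lies 78 mm ahead of it; z points along the fingers, y is the direction in which the jaws open and shut (so a half turn about z gives the same grasp; the last joint's range is limited). The gripper opens to 94 mm and grips with 3 to 60 N. Pads are 16 mm wide; open, the fingers measure 119 mm over their backs; the gripper's body (75 mm by 177 mm) begins 78 mm behind the grasp point.
Start: joints at [-1.338, 0.245, 1.558, -0, 1.339, -0.174], TCP at [0.257, -0.597, 0.303] pointing down, gripper open.
Joint ranges: [-3.13, 3.13], [-1.02, 2.26], [0.13, 2.54], [-0.95, 4.09], [0.21, 2.88], [-2.74, 2.74]. Speed limits (rad/s): [2.57, 2.57, 3.14, 3.14, 3.14, 3.14].

INTERFACE

Orientations are given as a unit quaternion [w, x, y, z].
In Python, from plant import * gives the robot as it stands.
- The arm moves only by the tool jog_arm, never from a script. Its arguments are lists of equal length, an entry for each row: "rot": the turn, a rotation vector about the tool's x, y, z in degrees, a list of three; "offset": the shift along the tool's x, y, z in mm, a list of three; "claw": the finger opening in mm, from 0 to 94. A call has 1 to 12 rows; each row is the pose to reach, as a shift and turn from the pose commanded when the call began, along the tool's axes at that moment; what a row does not reach only later rows make up. A row lasts 1/12 s, in which the tool goes at most 41.7 mm and 7.16 degrees, less where a joint would pass 70% of its speed; a pose out of reach is approached as far as the arm can. A call with a gripper value outside its range is refused whole. The fingers move at their own pace and stop on an object; "squeeze" is the grip in N (left out, the last holds). Time passes only in rows, so rows that repeat a pose let the fingers close. It gives the time, the measured TCP pose, the force and the opening at its end, in the units of the state.
- sense(): the state, without advancing time (a new reading comes with each control period).
- get_image(name): name is "scene" or "top" or "wrist"; returns the picture (480x640x3 uint8, red, green, blue); there is no depth.
- camera_model(name): a dict with "fx", "fy", "cx", "cy" (pixels), "R" (3x3) and "t" (3): a world point X has camera coordinates R X + t. Camera axes: x right, y down, z forward; pixel columns grow to the right and rows downward; lengths in m; the calibration is good to about 2 mm. A picture is of the moment at which its call begins: read the wrist's pose just before it. camera_model takes no time and is no camera call; for the wrist camera it gives the pose at the moment of the call.
- job_done(): hands the job in, once; it reports no verdict.
Trained networks look in the newest picture that a camera, given by its name, has taken for a name from the list of things; names that differ only in an ending like _2 or _b are one class to them, and where a whole thing is asked for, a point or a joint stands for the part that bears it (a point fixed in the world has none). Each returns a list of dicts, best first, with "score" (0 to 1); they miss things now and then, are a little off and sometimes report something else, mostly with a low value. They report only what shows in the picture. A call takes as long as a camera call.
- trace(camera, target): "mask" (480x640 bool, what is visible of it) and "bbox" ([centre column, centre row, width, height] in pixels, round what is visible of it).
The state is a dict: "time_s": time; "joint_positions": joint angles; "joint_vel": joint speeds; "tau": joint torques, N m; "tcp_pos": TCP position; "tcp_rot": TCP orientation; "force": force on the tool from outside, world axes, zero at the start; "wrist_torque": the same for the moment, N m; "opening": finger opening in m.
Only numpy, scipy, OpenCV 4.12 (cv2) and the standard library are available. Lean on these libraries where they do the work, as an engineer would, in place of code of your own. Each camera call takes 0.05 s, during which the arm holds its last target.

## Working session

There is one attempt and no reset: what is moved stays moved. The work goes in short steps, Python scripts to look and compute and a tool call to move; the robot and the scene stay as the last step left them, time stands still between calls to the robot, and variables do not carry over. Pictures are saved under pics/ and viewed, and the job is handed in when it is done.

Besides the shell and the picture viewer there is one more tool, called by a JSON object that holds its "name" and its "arguments". jog_arm: Moves the arm, as the interface text tells. Its arguments: {"type":"object","properties":{"rot":{"type":"array"},"offset":{"type":"array"},"claw":{"type":"array"},"squeeze":{"type":"number"}},"required":["rot","offset","claw"]}

```bash
mkdir -p pics
python3 - <<'E'
from plant import *
import cv2
for n in ["scene","top"]:
    im=get_image(n); cv2.imwrite(f"pics/{n}0.png",im[:,:,::-1])
    c=camera_model(n); print(n,c)
    for t in ["tare_knob","lamp_knob","dish_centre"]:
        for d in trace(n,t)[:2]: print(t,d["score"],d["bbox"])
print(sense())
E
```

```text
scene {'fx': 458.79331863497856, 'fy': 458.79331863497856, 'cx': 319.23345888827686, 'cy': 232.23323527223337, 'R': array([[-0.85186067, -0.52349616,  0.01688698],
       [-0.31845249,  0.49206658, -0.81022127],
       [ 0.4158382 , -0.69557333, -0.58588082]]), 't': array([0.34979571, 0.24269798, 0.65995965])}
tare_knob 0.71 [266.5, 291.0, 30.6, 37.7]
lamp_knob 0.44 [343.8, 203.7, 15.3, 17.7]
dish_centre 0.79 [191.1, 322.8, 71.5, 52.9]
top {'fx': 613.3386258943261, 'fy': 613.3386258943261, 'cx': 314.2299514427892, 'cy': 245.80414279131793, 'R': array([[ 0.03042272, -0.99920219,  0.02587373],
       [-0.98150789, -0.03475833, -0.18823954],
       [ 0.18898869, -0.01966851, -0.98178227]]), 't': array([-0.09749567,  0.47790497,  1.47545658])}
tare_knob 0.8 [246.4, 251.6, 23.7, 17.8]
lamp_knob 0.71 [376.5, 240.9, 14.6, 18.9]
dish_centre 0.95 [196.7, 230.6, 38.7, 36.1]
{'time_s': 0.4, 'joint_positions': array([-1.33806683e+00,  2.45189911e-01,  1.55796330e+00, -1.57136806e-06,
        1.33873738e+00, -1.74094938e-01]), 'joint_vel': array([-2.17316255e-04, -1.43513389e-03, -3.10242741e-03,  7.49004611e-04,
       -2.50529797e-06, -1.36393526e-03]), 'tau': array([-9.35770076e-04, -4.15270221e+01, -3.14367485e+01,  6.83884998e-02,
        3.02335352e-02, -5.16704461e-05]), 'tcp_pos': array([ 0.25719732, -0.59689169,  0.3025098 ]), 'tcp_rot': array([-1.48881904e-04,  9.79382924e-01,  2.02012540e-01, -5.13098851e-06]), 'force': array([ 0.93607524,  0.21317187, -0.92851927]), 'wrist_torque': array([ 0.00158528, -0.05397234,  0.00931256]), 'opening': 0.09420849028388614}
```

```bash
cat > h.py <<'E'
import numpy as np
def back(c,u,v,z):
    R=np.array(c["R"]);t=np.array(c["t"])
    d=R.T@np.array([(u-c["cx"])/c["fx"],(v-c["cy"])/c["fy"],1]);o=-R.T@t
    return o+d*(z-o[2])/d[2]
def proj(c,X):
    p=np.array(c["R"])@np.array(X)+np.array(c["t"]);return p[0]/p[2]*c["fx"]+c["cx"],p[1]/p[2]*c["fy"]+c["cy"]
E
python3 - <<'E'
import cv2,numpy as np
a=cv2.imread("pics/top0.png");b=cv2.imread("pics/scene0.png")
c=cv2.resize(a[190:300,150:410],None,fx=3,fy=3,interpolation=3)
cv2.imwrite("pics/topc.png",c)
cv2.imwrite("pics/scenec.png",cv2.resize(b[170:370,130:390],None,fx=3,fy=3,interpolation=3)[:600])
from plant import *
from h import *
m=camera_model("top")
print(back(m,246.4,251.6,.06),back(m,376.5,240.9,.04),back(m,196.7,230.6,.06))
E
```

```text
[0.4579679  0.08410346 0.06      ] [ 0.50014947 -0.23731526  0.04      ] [0.50610309 0.2086062  0.06      ]
```

View pics/topc.png

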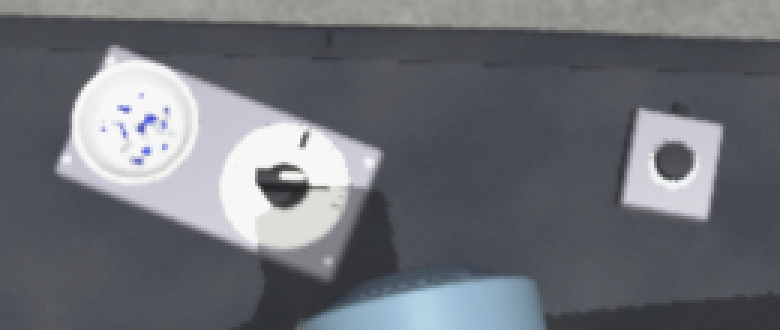

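View pics/scenec.png

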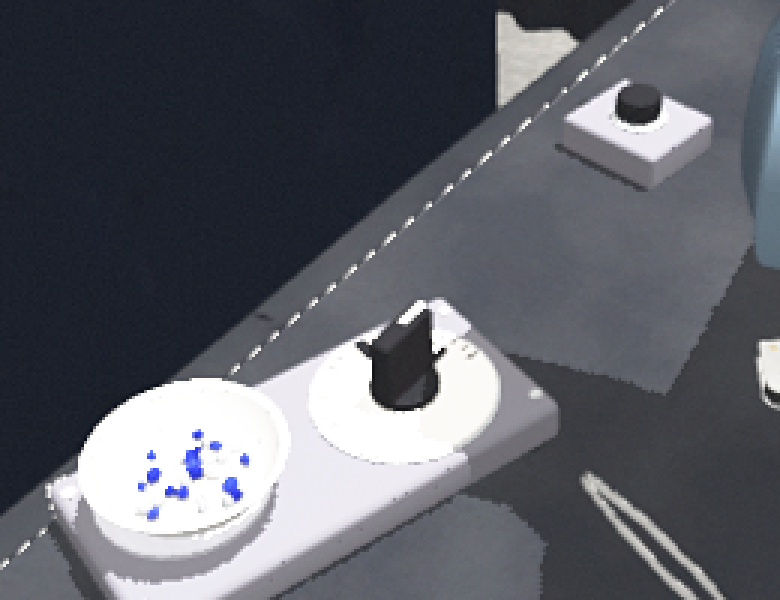

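View pics/scene0.png

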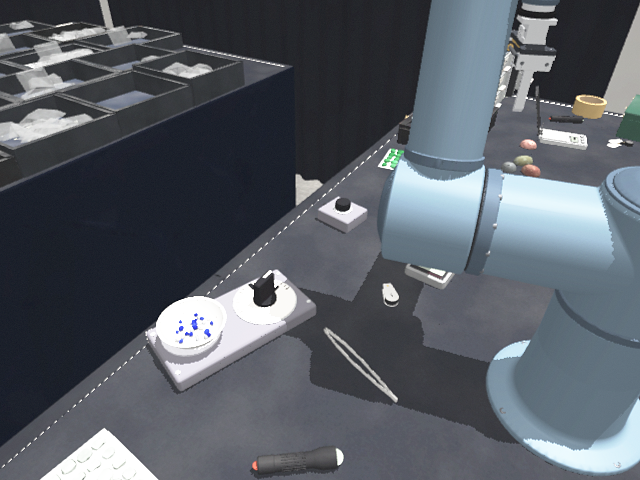

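Run:
```python
import cv2,numpy as np
from plant import *
from h import *
from scipy.spatial.transform import Rotation as Ro
m=camera_model("top")
p=lambda x,y:(150+x/3-.33,190+y/3-.33)
k=back(m,*p(284,187),.045);z=back(m,*p(306,139),.033);e=back(m,*p(330,187),.037);d=back(m,*p(284,186),.033)
print("knob",k,"dial",d,"mark",z,"tip",e)
a=lambda v:np.degrees(np.arctan2(v[1],v[0]))
print(a(z-d),a(e-d))
for u,v in [(110,45),(382,152),(333,280),(57,172)]: print(back(m,*p(u,v),.03))
s=sense();w=camera_model("wrist");T=Ro.from_quat(s["tcp_rot"],scalar_first=True).as_matrix()
o=-w["R"].T@w["t"]; print("cam in tool",T.T@(o-s["tcp_pos"]),"\n",T.T@w["R"].T, w["fx"],w["cx"],w["cy"])
```

```text
knob [0.4594585  0.09051276 0.045     ] dial [0.46243752 0.0916979  0.033     ] mark [0.50292495 0.07545256 0.033     ] tip [0.46221815 0.05326237 0.037     ]
-21.862837258065365 -90.32701012686924
[0.57844687 0.24438689 0.03      ]
[0.49471866 0.01176656 0.03      ]
[0.38567047 0.0476074  0.03      ]
[0.46817244 0.28060712 0.03      ]
cam in tool [ 6.65278929e-02  4.90990904e-05 -8.31927997e-02] 
 [[-5.01567688e-04 -9.73725056e-01 -2.27726292e-01]
 [ 9.99999460e-01 -2.81208819e-04 -1.00009245e-03]
 [ 9.09776431e-04 -2.27726671e-01  9.73724671e-01]] 359.9906580568907 325.5478179489152 243.66712943817723
```

View pics/top0.png

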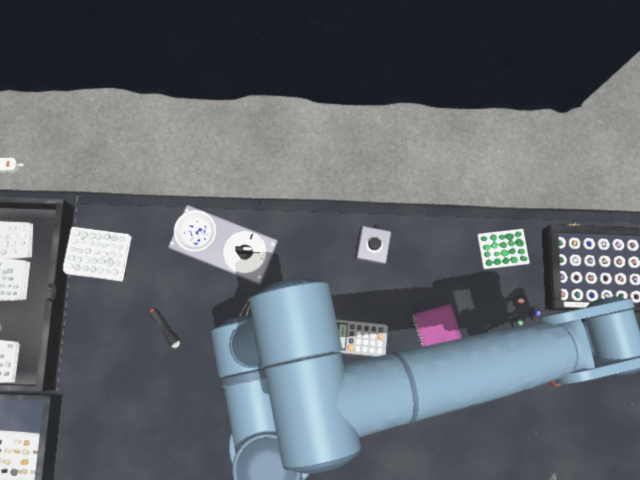

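{"name": "jog_arm", "arguments": {"rot": [[0, 0, -6], [0, 0, -12], [0, 0, -18], [0, 0, -24], [0, 0, -30], [0, 0, -36], [0, 0, -42], [0, 0, -48], [0, 0, -54], [0, 0, -60], [0, 0, -66.5], [0, 0, -66.5]], "offset": [[13, -15, 0], [38, -46, 1], [64, -76, 2], [89, -107, 3], [115, -138, 3], [140, -168, 4], [166, -199, 5], [191, -230, 6], [217, -260, 7], [242, -291, 8], [268, -322, 9], [294, -353, 10]], "claw": [94, 94, 94, 94, 94, 94, 94, 94, 94, 94, 94, 94], "squeeze": 30}}

```text
time_s: 1.4
tcp_pos: [0.3876, -0.1546, 0.2929]
tcp_rot: [0.001, 0.707, 0.707, 0.0]
force: [0.7, -0.6, -0.2]
opening: 0.0938
```

{"name": "jog_arm", "arguments": {"rot": [[0, 0, 0], [0, 0, 0], [0, 0, 0], [0, 0, 0], [0, 0, 0], [0, 0, 0], [0, 0, 0], [0, 0, 0], [0, 0, 0], [0, 0, 0]], "offset": [[36, 11, 0], [72, 22, 0], [108, 33, 0], [144, 44, 0], [180, 55, 0], [212, 65, 0], [235, 71, 0], [246, 73, 0], [246, 73, 0], [246, 73, 0]], "claw": [94, 94, 94, 94, 94, 94, 94, 94, 94, 94]}}

```text
time_s: 2.23
tcp_pos: [0.4612, 0.089, 0.2926]
tcp_rot: [0.0, 0.708, 0.706, -0.0]
force: [-0.1, 0.3, -0.3]
opening: 0.0938
```

Run:
```python
import cv2
from plant import *
s=sense();print(s["tcp_pos"],s["tcp_rot"],s["joint_positions"])
im=get_image("wrist"); cv2.imwrite("pics/w1.png",im[:,:,::-1])
for d in trace("wrist","tare_knob")[:2]: print(d["score"],d["bbox"])
```

```text
[0.46121456 0.08898449 0.2925769 ] [ 7.06002174e-05  7.08057389e-01  7.06154817e-01 -3.20814604e-04] [-5.12524922e-02 -1.82716371e-01  2.01482269e+00 -5.90504116e-04
  1.30981218e+00 -4.84093867e-02]
0.75 [328.0, 236.6, 44.4, 54.1]
```

View pics/w1.png

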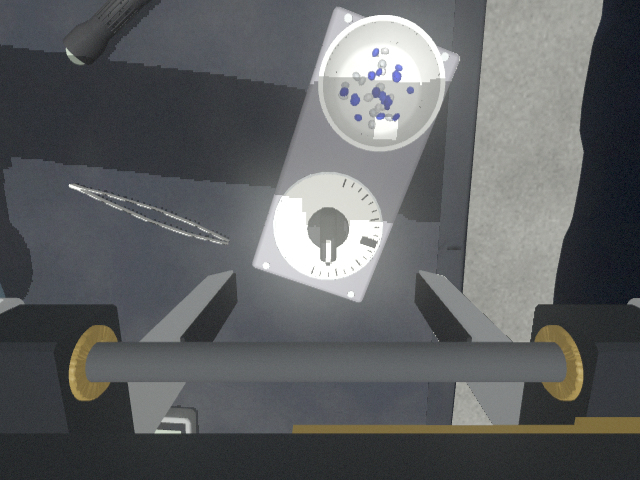

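The wrist view shows the dial centred near (328,226), the broad mark at (369,242), and the knob's white line pointing down at (328,252). The dish is at (382,83).

Run:
```python
import cv2
a=cv2.imread("pics/w1.png");c=cv2.resize(a[165:290,265:395],None,fx=4.8,fy=4.8,interpolation=cv2.INTER_CUBIC)
cv2.imwrite("pics/w1c.png",c)
```

```text
(no output)
```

View pics/w1c.png

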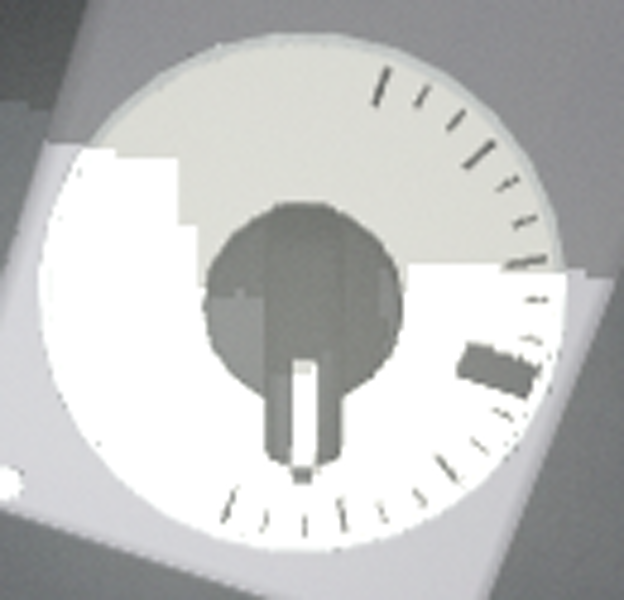

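Run:
```python
import cv2,numpy as np
from plant import *
from h import *
m=camera_model("wrist");R=m["R"]
p=lambda x,y:(265+(x+.5)/4.8-.5,165+(y+.5)/4.8-.5)
pts=np.array([back(m,*p(*q),.033)[:2] for q in [(38,290),(565,290),(302,33),(302,550),(110,440),(500,455),(130,105)]])
A=np.c_[2*pts,np.ones(len(pts))];x=np.linalg.lstsq(A,(pts**2).sum(1),rcond=None)[0]
print("dial",x[:2],np.sqrt(x[2]+x[:2]@x[:2])); d=x[:2]
a=lambda v:np.degrees(np.arctan2(v[1],v[0]))
mk=[back(m,*p(*q),.033)[:2] for q in [(462,360),(536,382)]]
print("mark",mk,a(np.mean(mk,0)-d),a(mk[1]-mk[0]))
L=[back(m,*p(*q),.082)[:2] for q in [(304,362),(303,466)]];print("line",L,a(L[1]-L[0]))
tp=back(m,*p(302,478),.037)[:2];print("tip",tp,a(tp-d))
for q in [(231,503),(341,515),(447,468),(526,263),(480,155),(381,86)]: print(a(back(m,*p(*q),.033)[:2]-d))
```

```text
dial [0.46454819 0.09108805] 0.05219835905208927
mark [array([0.4962744 , 0.07805812]), array([0.51142786, 0.07338972])] -21.351304099566068 -17.122751993824775
line [array([0.46394106, 0.08870916]), array([0.46369268, 0.06989111])] -90.7562175451638
tip [0.46365618 0.05445368] -91.3948099725995
-109.89712009430764
-81.09737938719806
-50.9840137408809
8.775333142843925
39.45498279917747
70.45266643842628
```

{"name": "jog_arm", "arguments": {"rot": [[0, 0, 0.8], [0, 0, 0.8], [0, 0, 0.8], [0, 0, 0.8], [0, 0, 0.8], [0, 0, 0.8], [0, 0, 0.8], [0, 0, 0.8]], "offset": [[1.8, 2.8, 15], [1.8, 2.8, 40], [1.8, 2.8, 70], [1.8, 2.8, 100], [1.8, 2.8, 122], [1.8, 2.8, 137], [1.8, 2.8, 144], [1.8, 2.8, 144]], "claw": [94, 94, 94, 94, 94, 70, 50, 40], "squeeze": 20}}

```text
time_s: 3.0
tcp_pos: [0.4632, 0.09, 0.1473]
tcp_rot: [-0.001, 0.714, 0.7, -0.001]
force: [-0.8, 1.1, -0.2]
opening: 0.0773
```

Run:
```python
import cv2
from plant import *
s=sense();print(s["tcp_pos"],s["tcp_rot"],s["opening"],s["force"])
im=get_image("wrist"); cv2.imwrite("pics/w2.png",im[:,:,::-1])
```

```text
[0.46320331 0.09003556 0.14725383] [-0.00114357  0.71388611  0.70025996 -0.00114403] 0.07728381650164214 [-0.84376824  1.14653257 -0.21445243]
```

View pics/w2.png

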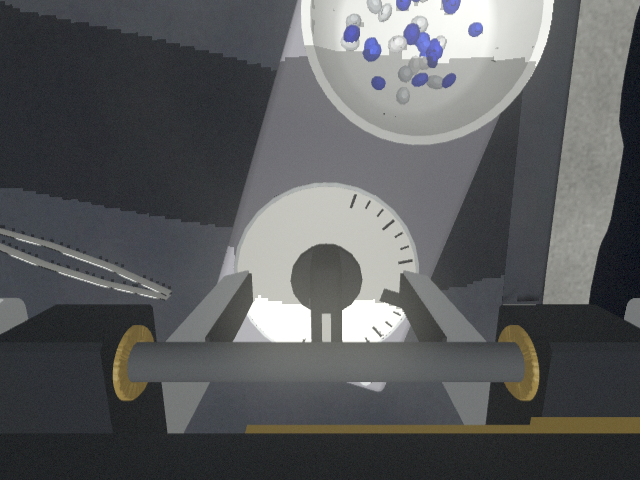

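The bar is centred between the fingers, with the collar near (327,278), so I'm closing the gripper.

{"name": "jog_arm", "arguments": {"rot": [[0, 0, 0], [0, 0, 0], [0, 0, 0], [0, 0, 0], [0, 0, 0], [0, 0, 0], [0, 0, 0], [0, 0, 0], [0, 0, 0], [0, 0, 0], [0, 0, 0], [0, 0, 0]], "offset": [[0, 0, 0], [0, 0, 0], [0, 0, 0], [0, 0, 0], [0, 0, 0], [0, 0, 0], [0, 0, 0], [0, 0, 0], [0, 0, 0], [0, 0, 0], [0, 0, 0], [0, 0, 0]], "claw": [60, 40, 30, 20, 10, 10, 10, 10, 10, 10, 10, 10], "squeeze": 20}}

```text
time_s: 4.05
tcp_pos: [0.4635, 0.0912, 0.1486]
tcp_rot: [-0.001, 0.713, 0.701, -0.001]
force: [-6.1, -0.3, 4.4]
opening: 0.0137
```

{"name": "jog_arm", "arguments": {"rot": [[0, 0, -3], [0, 0, -9], [0, 0, -15], [0, 0, -21], [0, 0, -27], [0, 0, -33], [0, 0, -39], [0, 0, -45], [0, 0, -51], [0, 0, -57], [0, 0, -63], [0, 0, -67]], "offset": [[0, 0, 0], [0, 0, 0], [0, 0, 0], [0, 0, 0], [0, 0, 0], [0, 0, 0], [0, 0, 0], [0, 0, 0], [0, 0, 0], [0, 0, 0], [0, 0, 0], [0, 0, 0]], "claw": [10, 10, 10, 10, 10, 10, 10, 10, 10, 10, 10, 10]}}

```text
time_s: 5.05
tcp_pos: [0.4631, 0.0909, 0.1486]
tcp_rot: [-0.002, 0.205, 0.979, -0.001]
force: [-8.4, -2.0, 6.5]
opening: 0.0136
```

{"name": "jog_arm", "arguments": {"rot": [[0, 0, -3], [0, 0, -3], [0, 0, -3]], "offset": [[0, 0, 0], [0, 0, 0], [0, 0, 0]], "claw": [10, 10, 10]}}

```text
time_s: 5.3
tcp_pos: [0.4631, 0.0909, 0.1486]
tcp_rot: [-0.002, 0.182, 0.983, -0.001]
force: [-7.7, -2.2, 7.6]
opening: 0.014
```

Run:
```python
import cv2
from plant import *
s=sense();print(s["tcp_pos"],s["tcp_rot"],s["opening"],s["force"],s["wrist_torque"])
im=get_image("wrist"); cv2.imwrite("pics/w3.png",im[:,:,::-1])
```

```text
[0.46313445 0.09094539 0.14855776] [-1.84746924e-03  1.81772688e-01  9.83338542e-01 -7.66985535e-04] 0.013985015392659794 [-7.66712408 -2.24698702  7.55434113] [-0.23683507  1.25802391  0.09631614]
```

View pics/w3.png

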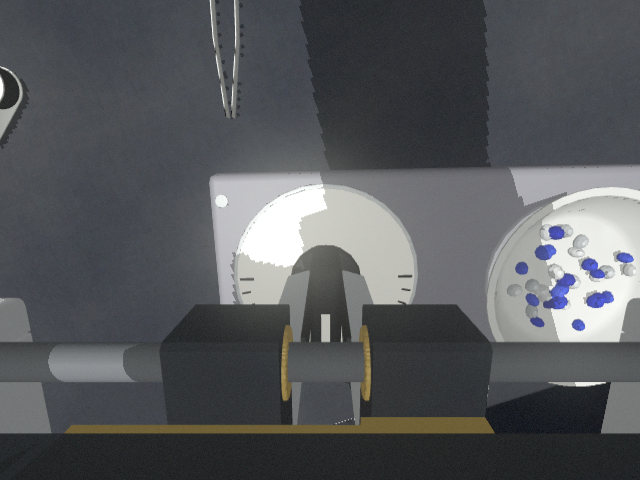

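{"name": "jog_arm", "arguments": {"rot": [[0, 0, 0], [0, 0, 0], [0, 0, 0], [0, 0, 0], [0, 0, 0], [0, 0, 0], [0, 0, 0], [0, 0, 0], [0, 0, 0], [0, 0, 0], [0, 0, 0], [0, 0, 0]], "offset": [[0, 0, 0], [0, 0, 0], [0, 0, 0], [0, 0, 0], [0, 0, 0], [0, 0, -10], [0, 0, -35], [0, 0, -70], [0, 0, -105], [0, 0, -130], [0, 0, -144], [0, 0, -144]], "claw": [20, 35, 50, 50, 50, 50, 50, 50, 50, 50, 50, 50]}}

```text
time_s: 6.35
tcp_pos: [0.4659, 0.0911, 0.2976]
tcp_rot: [0.004, 0.182, 0.983, 0.001]
force: [0.0, 1.2, 0.4]
opening: 0.0501
```

Run:
```python
import cv2
from plant import *
s=sense();print(s["tcp_pos"],s["tcp_rot"],s["opening"],s["force"])
im=get_image("wrist"); cv2.imwrite("pics/w4.png",im[:,:,::-1])
c=cv2.resize(im[165:290,265:395,::-1],None,fx=4.8,fy=4.8,interpolation=cv2.INTER_CUBIC)
cv2.imwrite("pics/w4c.png",c)
```

```text
[0.4658713  0.09110164 0.29757692] [4.36626398e-03 1.82104236e-01 9.83269332e-01 6.34559318e-04] 0.050135198636573716 [0.02737012 1.20075322 0.42328   ]
```

View pics/w4.png

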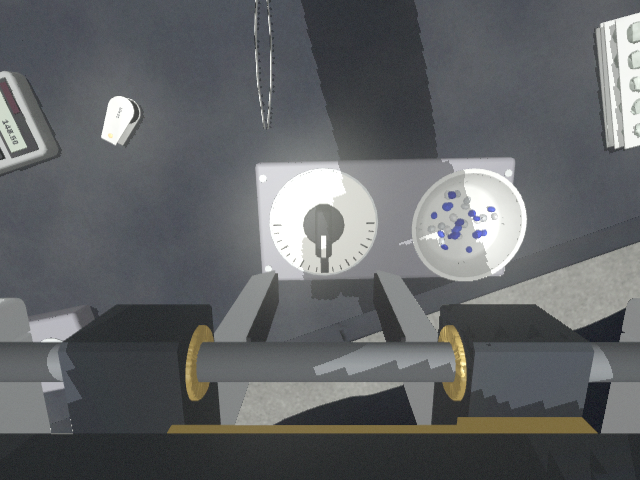

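View pics/w4c.png

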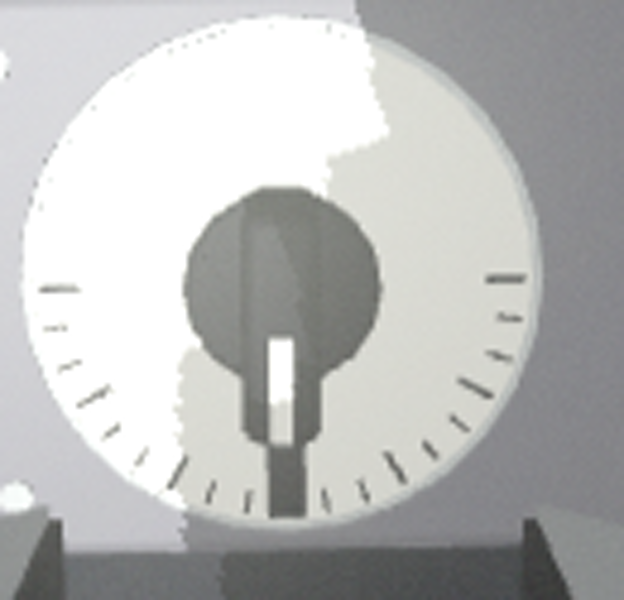

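Run:
```python
import cv2,numpy as np
from plant import *
from h import *
m=camera_model("wrist")
p=lambda x,y:(265+(x+.5)/4.8-.5,165+(y+.5)/4.8-.5)
a=lambda v:np.degrees(np.arctan2(v[1],v[0]))
B=lambda q,z:back(m,*p(*q),z)[:2]
l,r=B((59,289),.033),B((505,279),.033); d=(l+r)/2
print("centre",d,"zero dir from ±90 ticks",a(l-r)%360-90, a(r-l)+90)
prs=[((98,396),(476,389)),((180,472),(397,467))]
for u,v in prs:
    x=B(u,.033)-B(v,.033);print("pair",a(x), a(x)+90,a(x)-90)
mk=B((287,490),.033);print("mark",a(mk-d))
g=cv2.cvtColor(cv2.imread("pics/w4c.png"),6)
def edges(y,lo,hi,thr):
    row=g[y,lo:hi];i=np.where(row>thr)[0];return i.min()+lo,i.max()+lo
# white line centre per row (sunlit/shaded)
W=[];
for y in range(345,440,5):
    e=edges(y,262,302,150);W.append(((e[0]+e[1])/2,y))
P=np.array([B(q,.082) for q in W]);v=np.polyfit(range(len(P)),P,1)[0];print("white line",a(v),P[0],P[-1])
# bar sides at the lower part
S=[]
for y in range(385,430,5):
    row=g[y,225:340];i=np.where(row<140)[0]+225;S.append(((i.min()+i.max())/2,y))
print(S[::3],W[::5])
P2=np.array([B(q,.082) for q in S]);print("bar centre",a(np.polyfit(range(len(P2)),P2,1)[0]),P2.mean(0))
M=[]
for y in range(470,515,5):
    row=g[y,262,] if 0 else g[y,255:320];i=np.where(row<130)[0]+255;M.append(((i.min()+i.max())/2,y))
print(M[::3])
print("dir centre->line mid",a(P.mean(0)-d))
```

```text
centre [0.46171743 0.09135954] zero dir from ±90 ticks 160.26781931351263 160.26781931351263
pair -109.95014314529749 -19.95014314529749 -199.9501431452975
pair -109.67419919065182 -19.67419919065182 -199.67419919065182
mark -19.700019106013862
white line -20.802453144148576 [0.46359844 0.09058251] [0.47885853 0.08478692]
[(np.float64(282.0), 385), (np.float64(282.0), 400), (np.float64(281.5), 415)] [(np.float64(280.5), 345), (np.float64(280.5), 370), (np.float64(280.5), 395), (np.float64(281.0), 420)]
bar centre -21.93090030639293 [0.47379354 0.08688884]
[(np.float64(287.0), 470), (np.float64(287.0), 485), (np.float64(287.0), 500)]
dir centre->line mid -21.243899313808104
```

The pointer reads about 1.2° clockwise of zero (line at about −21.0°, mark and ticks at about −19.8°). There is plenty of time left, so I'll regrip and trim it.

{"name": "jog_arm", "arguments": {"rot": [[0, 0, 0], [0, 0, 0], [0, 0, 0], [0, 0, 0], [0, 0, 0], [0, 0, 0], [0, 0, 0], [0, 0, 0], [0, 0, 0], [0, 0, 0], [0, 0, 0], [0, 0, 0]], "offset": [[0, 0, 15], [0, 0, 45], [0, 0, 80], [0, 0, 110], [0, 0, 132], [0, 0, 144], [0, 0, 144], [0, 0, 144], [0, 0, 144], [0, 0, 144], [0, 0, 144], [0, 0, 144]], "claw": [50, 50, 50, 50, 50, 50, 50, 35, 20, 10, 10, 10]}}

```text
time_s: 7.4
tcp_pos: [0.4647, 0.0911, 0.1496]
tcp_rot: [0.001, 0.182, 0.983, 0.0]
force: [-0.1, 0.0, 0.1]
opening: 0.0202
```

{"name": "jog_arm", "arguments": {"rot": [[0, 0, 0], [0, 0, 0], [0, 0, 0], [0, 0, -0.6], [0, 0, -1.2], [0, 0, -1.2], [0, 0, -1.2], [0, 0, -1.2]], "offset": [[0, 0, 0], [0, 0, 0], [0, 0, 0], [0, 0, 0], [0, 0, 0], [0, 0, 0], [0, 0, 0], [0, 0, 0]], "claw": [10, 10, 10, 10, 10, 10, 10, 10]}}

```text
time_s: 8.07
tcp_pos: [0.4644, 0.0905, 0.1494]
tcp_rot: [0.0, 0.172, 0.985, -0.001]
force: [-2.0, -4.3, 5.3]
opening: 0.0139
```

{"name": "jog_arm", "arguments": {"rot": [[0, 0, 0], [0, 0, 0], [0, 0, 0], [0, 0, 0], [0, 0, 0], [0, 0, 0], [0, 0, 0], [0, 0, 0], [0, 0, 0], [0, 0, 0], [0, 0, 0], [0, 0, 0]], "offset": [[0, 0, 0], [0, 0, 0], [0, 0, 0], [0, 0, 0], [0, 0, 0], [0, 0, -10], [0, 0, -35], [0, 0, -70], [0, 0, -105], [0, 0, -130], [0, 0, -144], [0, 0, -144]], "claw": [20, 35, 50, 50, 50, 50, 50, 50, 50, 50, 50, 50]}}

```text
time_s: 9.07
tcp_pos: [0.4658, 0.0911, 0.2975]
tcp_rot: [0.004, 0.172, 0.985, 0.001]
force: [-0.2, -0.0, -0.6]
opening: 0.0498
```

{"name": "jog_arm", "arguments": {"rot": [[0, 0, 0], [0, 0, 0], [0, 0, 0], [0, 0, 0]], "offset": [[0, 0, 0], [0, 0, 0], [0, 0, 0], [0, 0, 0]], "claw": [50, 50, 50, 50]}}

```text
time_s: 9.4
tcp_pos: [0.4635, 0.0911, 0.2911]
tcp_rot: [-0.001, 0.172, 0.985, -0.0]
force: [-0.1, 0.2, 0.0]
opening: 0.0501
```

Run:
```python
import cv2
from plant import *
s=sense();print(s["tcp_pos"],s["tcp_rot"],s["opening"],s["force"])
im=get_image("wrist"); cv2.imwrite("pics/w5.png",im[:,:,::-1])
c=cv2.resize(im[165:290,265:395,::-1],None,fx=4.8,fy=4.8,interpolation=cv2.INTER_CUBIC)
cv2.imwrite("pics/w5c.png",c)
```

```text
[0.46351918 0.09112502 0.29107178] [-1.49780093e-03  1.71888657e-01  9.85115232e-01 -1.61520556e-04] 0.0500824345621641 [-0.08447782  0.17562267  0.03362645]
```

View pics/w5c.png

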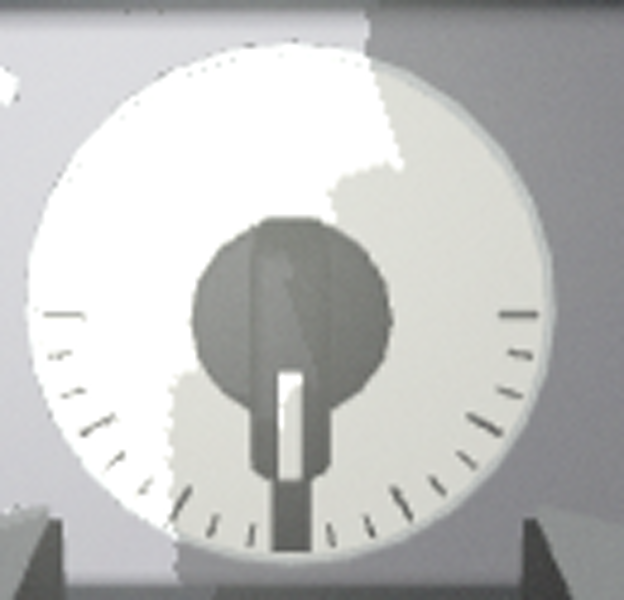

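The ±90° ticks are level (row 315), and both the white line (x≈290) and the mark (x≈291) lie on the dial axis (x≈292), so the pointer is on zero. I'll check the dish and lamp, then hand in.

Run:
```python
import cv2
from plant import *
im=get_image("scene"); cv2.imwrite("pics/s5.png",im[:,:,::-1])
for t in ["lamp_knob","dish_centre"]:
    for d in trace("scene",t)[:1]: print(t,d["score"],d["bbox"])
print(sense()["time_s"])
```

```text
lamp_knob 0.58 [342.1, 204.8, 15.3, 20.5]
dish_centre 0.8 [191.4, 322.0, 74.1, 57.7]
9.6
```

View pics/s5.png

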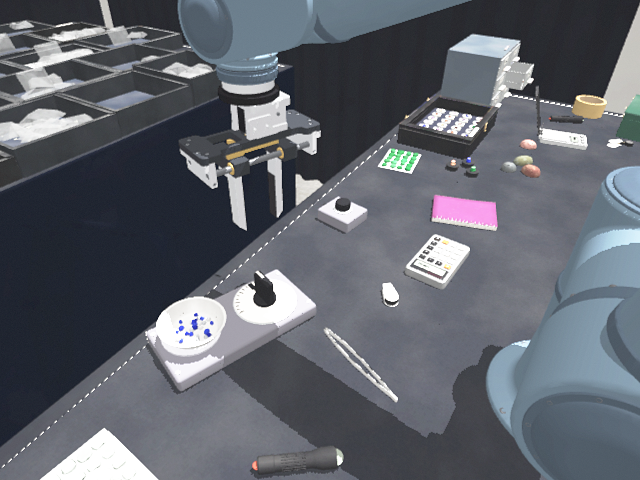

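The dish is still on the pan at (191,322), the lamp dimmer is untouched at (342,205), and the gripper is clear of everything.

```bash
python3 -c "
from plant import *
print(job_done())"
```

```text
the job is handed in; nothing more can be done
None
```

The balance is tared: the pointer is on the broad zero mark, and the job was handed in at about 9.6 s.

I gripped the bar knob and turned it about 70° counter-clockwise. The first check showed it about 1.2° short of zero, so I gripped it again and turned it that last bit.

- **Pointer:** in the last wrist picture the white line, the zero mark and the dial's axis line up to within about 0.5°. I read that from the picture by eye and did not rerun the angle calculation after the trim.
- **Dish and lamp:** the dish is still on the pan with its stones, and the lamp dimmer was never touched.
- **Robot:** the gripper is open and clear above the balance. The highest wrist force I read was about 11 N.

No check failed. The first angle estimates (65–70°) and the readings of the first error (about 1–2°) differed slightly between methods.

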